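Feed a tube rack past the sprung lane gate

ROBOT

A 6-joint arm with a two-finger parallel gripper is mounted at the origin on the work surface. World frame = base frame: x ahead of the robot, y to its left, z up, the work surface at z = 0. Lengths are in mm, angles in rad, forces in N, time in s.
With the tool pointing down it reaches from about 400 to 925 mm from the base axis. Payload 12.5 kg.
Tool frame: the origin (TCP) lies on the centre line of the jaws, within the pads' length; the fingertips stand 14 mm ahead of it and the grasp point (between the pads) lies 5 mm behind it; z points along the fingers, x is the direction in which the jaws open and shut, and the axes are right-handed (so a half turn about z gives the same grasp; the last joint's range is limited). The gripper opens to 95 mm and grips with 3 to 60 N. Pads are 20 mm wide; open, the fingers measure 119 mm over their backs; the gripper's body (75 mm by 180 mm) begins 59 mm behind the grasp point.
Start: joints at [-1.223, 0.491, 1.559, -0, 1.092, -0.106], TCP at [274.014, -561.749, 228.661] pointing down, gripper open.
Joint ranges: [-3.1, 3.1], [-0.84, 2.19], [0.05, 2.79], [-1.13, 4.28], [0.06, 2.93], [-2.69, 2.69]. Speed limits (rad/s): [2.22, 2.22, 2.79, 3.14, 3.14, 3.14].

INTERFACE

Orientations are given as [roll, pitch, yaw] about the fixed x, y, z axes, in that order (R = Rz(yaw) Ry(pitch) Rx(roll)).
In Python, from cell import state, read_camera, job_done gives the robot as it stands.
- The arm moves only by the shell command python3 -m handwheel 'ROWS'. ROWS is JSON, a list of rows, each an object of numbers: "hand": the finger opening in m, from 0 to 0.0951; "x", "y", "z": the shift along the world's x, y, z in m; "spin": the turn about the world's z in units of 5 degrees (1.0 is 5 degrees). In form: [{"hand": .., "x": .., "y": .., "z": .., "spin": ..}, ...]. A call has 1 to 20 rows; each row is the pose to reach, as a shift and turn from the pose commanded when the call began; what a row does not reach only later rows make up. A row lasts 1/12 s, in which the tool goes at most 41.7 mm and 7.16 degrees, less where a joint would pass 70% of its speed; a pose out of reach is approached as far as the arm can. A call with a gripper value outside its range is refused whole. The fingers move at their own pace and stop on an object; the grip force is fixed at half the most. Time passes only in rows, so rows that repeat a pose let the fingers close. It gives the time, the measured TCP pose, the force and the opening at its end, in the units of the state.
- state(): the state, without advancing time (a new reading comes with each control period).
- read_camera(name): name is "scene" or "top" or "wrist"; returns a dict with "img" (420x560x3 uint8, red, green, blue), "fx", "fy", "cx", "cy" (pixels), "T" (4x4, takes a point from camera to world coordinates). Camera axes: x right, y down, z forward; pixel columns grow to the right and rows downward; lengths in mm; the calibration is good to about 2 mm. A picture is of the moment at which its call begins. There is no depth.
- job_done(): hands the job in, once; it reports no verdict.
The state is a dict: "t": time; "joints": joint angles; "qvel": joint speeds; "tau": joint torques, N m; "eef_pos": TCP position; "tcp_rot": TCP orientation; "ft_force": force on the tool from outside, world axes, zero at the start; "moment": the same for the moment, N m; "opening": opening from 0.0 (shut) to 1.0 (fully open).
Only numpy, scipy, OpenCV 4.12 (cv2) and the standard library are available. Lean on these libraries where they do the work, as an engineer would, in place of code of your own. Each camera call takes 0.05 s, during which the arm holds its last target. There are 200 camera calls.

TASK

Feed the tube rack down the loading lane into the rack reader: press the long rail beside the lane with one fingertip to swing the sprung gate up and hold it open, while another fingertip pushes the rack from behind under the gate until it is fully home against the stop. Then draw back and let the gate drop shut behind the rack. Only push, never lift the rack, do not let the gate touch the rack, and leave the things standing around alone.

Things in the scene. Friction and masses are not known exactly. Their poses are not given: they have to be found in the camera images.
- lane: White rack reader with its aluminium loading lane, one fixed unit. Origin: on the bench under the lane's middle, exactly below the gate. +y: along the lane, the way to push (into the reader); +x: sideways, to the hinge and rail side. Lane floor 20 mm above the bench, from y = -230 mm, 38 mm wide between guide lips 6 mm thick and 8 mm high
- lane_stop (a point): middle of the face of the rubber end stop in the reader's tunnel, at lane y = 123 mm, 29 mm above the bench (9 above the lane floor); the rack is fully home when its front end touches it
- reader_mouth (a point): middle of the lane floor where it enters the reader, at lane y = 93 mm. Here the housing begins, 200 mm wide across the lane, 130 mm high, to y = 268 mm. Tunnel 50 mm wide, roof 63 mm above the bench
- gate_hinge (a point): point on the gate's hinge axis at lane y = 0, 38 mm to the lane's +x side, 40 mm above the bench. The axis runs level along lane y on three brackets (lane y = -205, -85, 52 mm; 46 mm high; lane x 24 to 44 mm)
- gate (a joint): angle of the gate (leaf and rail are one piece) about the hinge axis: 0 = shut, at rest; 1.22 rad = fully open, at its stop. The leaf clears the rack above 0.95 rad. A spring shuts it by itself within a second when let go (about 0.02 N m at rest, 0.06 N m fully open: some 1 to 3 N on the rail)
- leaf: Gate leaf: steel plate 18 mm high, 4 mm thick along the lane, reaching 42 mm from the hinge axis inward over the lane. Shut, it blocks the rack at lane y = 0, from lane x = -4 mm outward, 10 to 28 mm above the lane floor. Fully open, it stands up beside the lane, top 82 mm above the bench, all of it at lane x over 13 mm. Origin: on the hinge axis at lane y = 0
- rail: Press rail: steel plate with a dark rubber pad, 3 mm thick, 240 mm long beside the lane (lane y -200 to +40 mm), on the outer side of the hinge, in a plane through the hinge axis, 8 to 55 mm from it. Its slope, up outward, is 0.733 rad minus joint gate (shut: outer edge 75 mm above the bench). It can be pressed anywhere and a finger can slide along it. Origin: on the axis at lane y = -80 mm
- rack: Grey strip-tube rack, loose, about 0.12 kg, holding two strips of eight small white-capped tubes: 110 mm long along its y, 34 mm wide, 24 mm high, 29 mm with the caps. Stands on the lane floor before the gate, its y along the lane. Origin: centre of its underside.
- rack_front (a point): centre of the rack's leading end face, 55 mm ahead of its origin along y and 12 mm up. Fully home it touches the end stop, at lane y = 123 mm.
- rack_rear (a point): centre of the rack's trailing end face, where it is pushed, 55 mm behind its origin and 12 mm up. Fully home it lies at lane y = 13 mm, just past the gate.
- reagent: bystander: amber glass jar with black cap, 48 mm wide, 85 mm high; origin under its centre
- beaker: bystander: small glass beaker, 52 mm wide, 65 mm high; origin under its centre
- tipbox: bystander: pipette-tip box, 77 x 112 x 50 mm, grey with clear lid; origin under its centre
Mind the look-alikes: they are no part of the job. What is shaped like the rack but blue, brown or yellow is not meant.

How it is judged (in metres and radians):
On the way, in this order (a step that is already met when the one before it is completed fails the run):
1. a finger on the rail holds the gate open while the rack is still short of it (value of joint gate above 0.98 rad and contact force between the fingers and rail above 0.3 N and y of rack_front in the frame of lane below -0.003 m), for 0.1 s.
2. the rack is half-way under the gate, pushed by a finger, the gate still held open by the rail (value of joint gate above 0.98 rad and contact force between the fingers and rail above 0.3 N and contact force between the fingers and rack above 0.02 N and y of rack in the frame of lane between -0.02 and 0.03 m), for 0.1 s.
3. the rack's rear end is past the gate, the gate still held open by the rail (value of joint gate above 0.98 rad and contact force between the fingers and rail above 0.3 N and y of rack_rear in the frame of lane above 0.006 m), for 0.1 s.
At the end, for the whole second after the job is handed in: the rack stands at rest on the lane within 7 mm of its stop, its rear end past the gate, and the gate has dropped shut behind it (below 0.08 rad) (y of rack_rear in the frame of lane above 0.006 m and value of joint gate below 0.08 rad and linear speed of rack below 0.01 m/s and angle between rack's own z axis and vertical below 0.05 rad and height (world z) of rack below 0.024 m); the robot touches nothing.
It fails at once if the rack is lifted off the lane or tipped (height (world z) of rack above 0.027 m or angle between rack's own z axis and vertical above 0.15 rad).
It fails at once if the gate leaf touches the rack (rack rammed into the gate, or gate dropped on the tubes) (contact force between leaf and rack above 0.8 N).
It fails at once if a bystander is disturbed (distance of any of reagent, beaker, tipbox from where it was at the start of the episode above 0.015 m).
It also fails if it takes over 45 s, if anything falls off the work surface, if the arm or the gripper's body presses on something with over 40 N, if the wrist force passes 120 N, or if a joint passes its speed limit or range.

## Working session

There is one attempt and no reset: what is moved stays moved. The work goes in short steps, Python scripts to look and compute and a shell command to move; the robot and the scene stay as the last step left them, time stands still between calls to the robot, and variables do not carry over. Pictures are saved under pics/ and viewed, about 8 in all and at most 12, crops included, and the job is handed in when it is done.

```bash
mkdir -p pics; ls; python3 - <<'E'
from cell import *
import cv2
print(state())
for n in ("scene","top"):
    c=read_camera(n); cv2.imwrite(f"pics/{n}0.png",cv2.cvtColor(c["img"],cv2.COLOR_RGB2BGR)); print(n,c["fx"],c["fy"],c["cx"],c["cy"],c["T"])
E
```

```text
pics
{'t': 0.0, 'joints': array([-1.22260743e+00,  4.91545921e-01,  1.55948104e+00, -2.75024880e-06,
        1.09170462e+00, -1.05606401e-01]), 'qvel': array([-0.00069348, -0.00225191,  0.00174041,  0.00048298,  0.00041117,
       -0.00070283]), 'tau': array([-1.26916104e-03, -6.12645292e+01, -2.58182502e+01,  6.92304969e-02,
        4.83824650e-02, -5.47537695e-05]), 'eef_pos': array([ 273.91945811, -561.5036816 ,  228.05933894]), 'tcp_rot': array([-3.14147502e+00,  1.13284265e-03, -1.11699969e+00]), 'ft_force': array([-0.28745592,  0.62334678, -0.07919435]), 'moment': array([0.01405264, 0.00941289, 0.01962184]), 'opening': 1.0016507522088578}
scene 528.4295549966274 528.4295549966274 285.3930675275926 212.85743061261385 [[ 5.62051600e-01  5.74741657e-01 -5.94785698e-01  1.19502004e+03]
 [ 8.26919281e-01 -4.05597298e-01  3.89480854e-01 -5.09909347e+02]
 [-1.73926010e-02 -7.10748099e-01 -7.03231568e-01  8.44511141e+02]
 [ 0.00000000e+00  0.00000000e+00  0.00000000e+00  1.00000000e+00]]
top 392.8131481771544 392.8131481771544 282.67857741040234 208.24195177087435 [[-1.27214052e-02 -9.96167648e-01  8.65342902e-02  4.37882666e+02]
 [-9.99913714e-01  1.23901077e-02 -4.36454782e-03 -5.86320749e+01]
 [ 3.27565216e-03 -8.65823467e-02 -9.96239312e-01  8.79532840e+02]
 [ 0.00000000e+00  0.00000000e+00  0.00000000e+00  1.00000000e+00]]
```

View pics/top0.png

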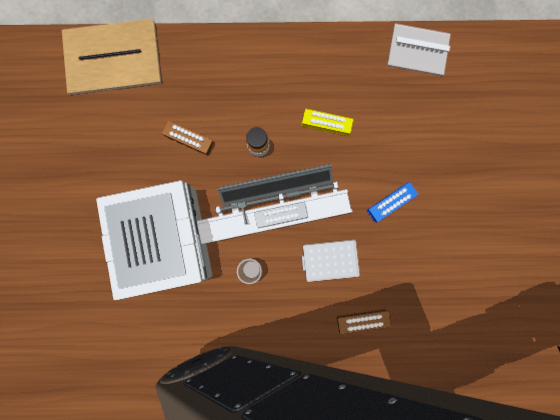

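View pics/scene0.png

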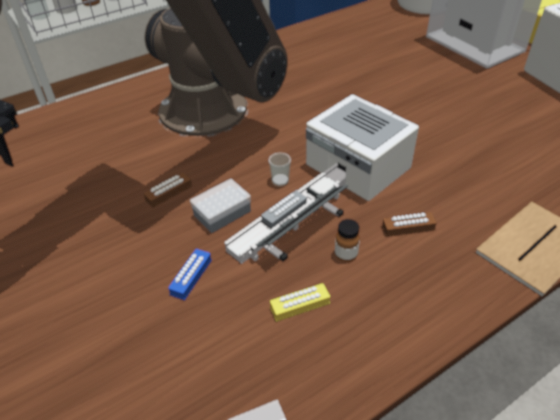

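Top view: the lane runs from (350,205) to the reader mouth at (200,235), with the rail on the upper side, the gate near (243,213) and the grey rack at (255–308, 215). The jar is at (258,142), the beaker at (249,271) and the tip box at (330,261). I'll zoom in to measure.

```bash
cat > h.py <<'E'
import numpy as np, cv2
from cell import *
def ray(c,u,v,z):
    d=c["T"][:3,:3]@np.array([(u-c["cx"])/c["fx"],(v-c["cy"])/c["fy"],1.]); o=c["T"][:3,3]
    return (o+d*(z-o[2])/d[2])
def proj(c,p):
    q=c["T"][:3,:3].T@(np.asarray(p,float)-c["T"][:3,3]); return np.array([c["fx"]*q[0]/q[2]+c["cx"],c["fy"]*q[1]/q[2]+c["cy"]])
def save(c,n,box=None,s=1):
    im=cv2.cvtColor(c["img"],cv2.COLOR_RGB2BGR)
    if box: im=im[box[1]:box[3],box[0]:box[2]]
    cv2.imwrite(f"pics/{n}.png",cv2.resize(im,None,fx=s,fy=s,interpolation=cv2.INTER_CUBIC))
E
python3 - <<'E'
from h import *
c=read_camera("top"); save(c,"top1",(190,150,360,260),4.5)
im=c["img"].astype(int)
m=((im.min(2)>150)&(np.ptp(im,axis=2)<40)).astype(np.uint8)
n,l,s,ce=cv2.connectedComponentsWithStats(m)
for i in range(1,n):
    if s[i,4]>150: print(s[i],ce[i])
E
```

```text
[    0     0   560    25 12206] [269.01433721  10.46092086]
[ 388   24   62   51 2207] [418.67920254  49.02038967]
[  96  181  109  119 8702] [149.68409561 239.72914273]
[ 197  189  155   55 3717] [273.75598601 215.62765671]
[ 302  240   57   42 1965] [330.29312977 260.55216285]
[244 259  17  24 229] [251.86026201 269.22270742]
```

View pics/top1.png

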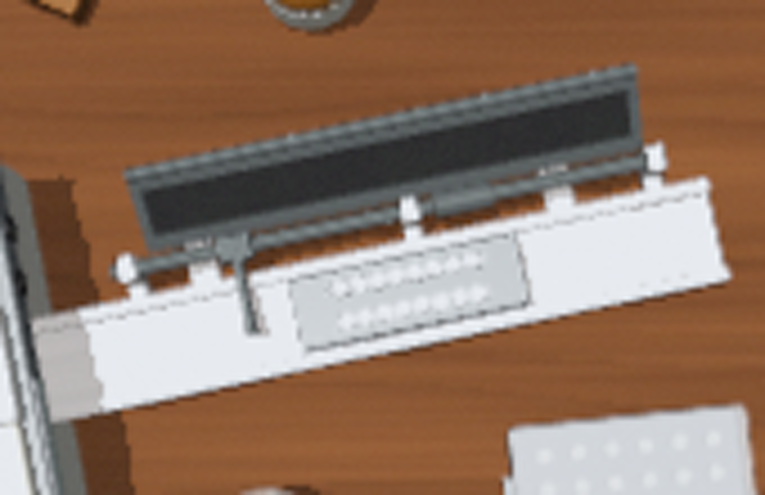

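```bash
cat > m.py <<'E'
from h import *
c=read_camera("top")
P=lambda X,Y,z: ray(c,190+(X+.5)/4.5-.5,150+(Y+.5)/4.5-.5,z)[:2]
lane=[((710,180),(25,-230),28),((730,280),(-25,-230),28),((125,172),(79,40),77),((636,68),(79,-200),77),((252,332),(-4,0),46)]
W=np.array([P(*a,z) for a,_,z in lane]);L=np.array([b for _,b,_ in lane],float)
A,w0=L-L.mean(0),W.mean(0); U,S,V=np.linalg.svd(A.T@(W-w0)); R=V.T@U.T
t=w0-R@L.mean(0); print("lane org",t,"yaw",np.arctan2(R[1,0],R[0,0]),"res",(W-(L@R.T+t)).round(1).tolist())
print("edge yaw", [np.arctan2(*(P(*a,28)-P(*b,28))[::-1])-np.pi/2 for a,b in (((40,318),(710,184)),((60,420),(730,281)))])
for n,q,z in (("rackFR",(290,283),44),("rackFL",(307,349),44),("rackRR",(520,235),44),("rackRL",(531,300),44)):
    print(n,R.T@(P(*q,z)-t))
for n,(u,v),z in (("jar",(257,135),85),("beaker",(249,268),65),("tipbox",(330,260),50)): print(n,R.T@(ray(c,u,v,z)[:2]-t))
for n,q in (("handstart behind rack",(40,-160)),): print(n,R@np.array(q)+t)
E
python3 m.py
```

```text
lane org [482.08440536  17.44097891] yaw 0.19281360210816206 res [[0.3, -0.8], [0.5, 0.4], [-0.5, -0.1], [-1.1, 0.4], [0.8, 0.1]]
edge yaw [np.float64(0.1859150667724978), np.float64(0.1919159325367097)]
rackFR [ 16.08694318 -22.07335338]
rackFL [-16.19732951 -23.74549548]
rackRR [  16.23441821 -133.58243887]
rackRL [ -15.09647703 -132.21781592]
jar [168.40374265 -61.92201513]
beaker [-95.70076075   9.60199935]
tipbox [-114.78903305 -158.4676094 ]
handstart behind rack [ 552.00254244 -131.92921259]
```

```bash
python3 -m handwheel '[{"hand":0.066,"x":0.276,"y":0.434,"z":0,"spin":15},{"hand":0.066,"x":0.276,"y":0.434,"z":0,"spin":15},{"hand":0.066,"x":0.276,"y":0.434,"z":0,"spin":15},{"hand":0.066,"x":0.276,"y":0.434,"z":0,"spin":15},{"hand":0.066,"x":0.276,"y":0.434,"z":0,"spin":15},{"hand":0.066,"x":0.276,"y":0.434,"z":0,"spin":15},{"hand":0.066,"x":0.276,"y":0.434,"z":0,"spin":15},{"hand":0.066,"x":0.276,"y":0.434,"z":0,"spin":15},{"hand":0.066,"x":0.276,"y":0.434,"z":0,"spin":15},{"hand":0.066,"x":0.276,"y":0.434,"z":0,"spin":15},{"hand":0.066,"x":0.276,"y":0.434,"z":0,"spin":15},{"hand":0.066,"x":0.276,"y":0.434,"z":0,"spin":15},{"hand":0.066,"x":0.276,"y":0.434,"z":0,"spin":15},{"hand":0.066,"x":0.276,"y":0.434,"z":0,"spin":15},{"hand":0.066,"x":0.276,"y":0.434,"z":0,"spin":15},{"hand":0.066,"x":0.276,"y":0.434,"z":0,"spin":15},{"hand":0.066,"x":0.276,"y":0.434,"z":0,"spin":15}]'
python3 - <<'E'
from h import *
s=state();print(s["t"],s["eef_pos"],s["tcp_rot"],s["opening"],s["ft_force"])
c=read_camera("wrist"); save(c,"w1"); print(c["T"])
O=np.array([482.1,17.4]);a=.192;R=np.array([[np.cos(a),-np.sin(a)],[np.sin(a),np.cos(a)]])
for q,z in (((25,-230),28),((-25,-230),28),((17,-133),44),((-17,-133),44)): print(q,proj(c,[*(R@q+O),z]).round(1))
E
```

```text
t: 1.62
eef_pos: [549.5, -128.9, 228.7]
tcp_rot: [3.142, 0.0, 0.191]
ft_force: [0.1, -0.1, -0.2]
opening: 0.695
1.6167 [ 549.46936145 -128.87627626  228.65267738] [3.14154761e+00 1.04319977e-04 1.90549786e-01] 0.6950806893711963 [ 0.0988448  -0.07729883 -0.22222053]
[[ 9.81937316e-01  1.80704084e-01  5.60815697e-02  5.33382515e+02]
 [ 1.89206518e-01 -9.37743802e-01 -2.91268699e-01 -4.59649970e+01]
 [-4.32990141e-05  2.96618603e-01 -9.54996022e-01  3.83762646e+02]
 [ 0.00000000e+00  0.00000000e+00  0.00000000e+00  1.00000000e+00]]
(25, -230) [263.9 251.4]
(-25, -230) [216.4 251.5]
(17, -133) [253.6 162.7]
(-17, -133) [217.1 162.8]
```

View pics/w1.png

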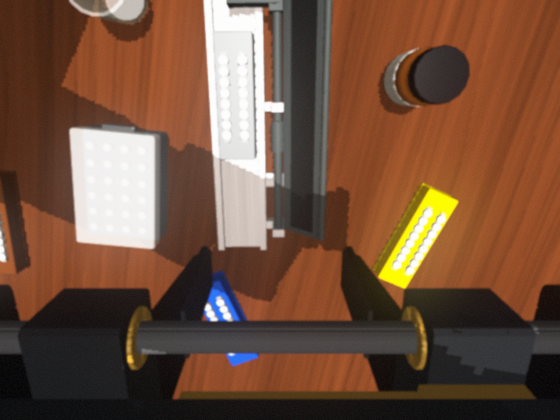

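The wrist view confirms the fit within about 3 mm: lane end at (219–267, 249), rack rear at (218–255, 158), rail to the right. Descending behind the rack now.

```bash
python3 -m handwheel '[{"hand":0.066,"x":0.001,"y":0,"z":-0.04,"spin":0},{"hand":0.066,"x":0.001,"y":0,"z":-0.08,"spin":0},{"hand":0.066,"x":0.001,"y":0,"z":-0.12,"spin":0},{"hand":0.066,"x":0.001,"y":0,"z":-0.13,"spin":0},{"hand":0.066,"x":0.001,"y":0,"z":-0.14,"spin":0},{"hand":0.066,"x":0.001,"y":0,"z":-0.15,"spin":0},{"hand":0.066,"x":0.001,"y":0,"z":-0.16,"spin":0},{"hand":0.066,"x":0.001,"y":0,"z":-0.17,"spin":0},{"hand":0.066,"x":0.001,"y":0,"z":-0.18,"spin":0},{"hand":0.066,"x":0.001,"y":0,"z":-0.187,"spin":0},{"hand":0.066,"x":0.001,"y":0,"z":-0.187,"spin":0},{"hand":0.066,"x":0.001,"y":0,"z":-0.187,"spin":0},{"hand":0.066,"x":0.001,"y":0,"z":-0.187,"spin":0}]'
python3 - <<'E'
from h import *
c=read_camera("scene"); save(c,"s2",(215,150,365,265),5)
c=read_camera("top"); save(c,"t2",(190,150,360,260),4.5)
E
```

```text
t: 2.75
eef_pos: [551.2, -127.6, 41.9]
tcp_rot: [3.142, -0.0, 0.192]
ft_force: [1.8, 1.0, 0.9]
opening: 0.695
```

View pics/s2.png

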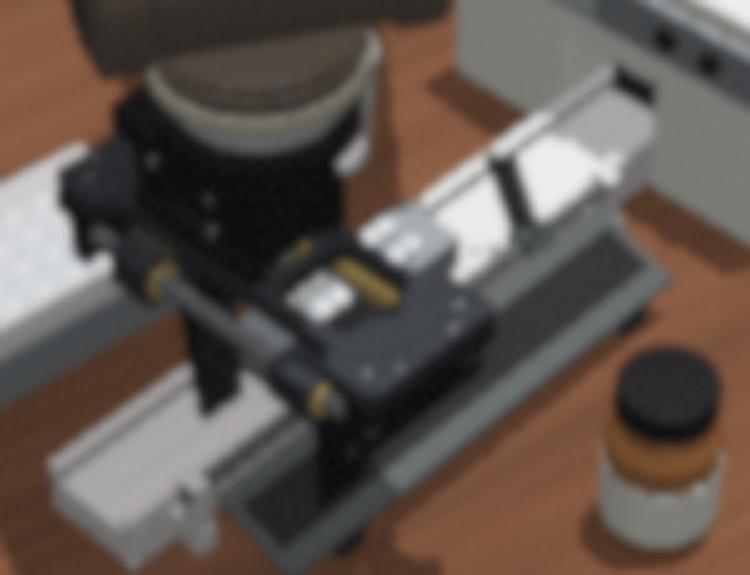

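The gate is up: the leaf stands at about (510,190) in the crop and the finger is on the rail with about 2 N. Next I'll check the opening angle from known points.

```bash
python3 - <<'E'
from h import *
c=read_camera("scene")
O=np.array([482.1,17.4]);a=.192;R=np.array([[np.cos(a),-np.sin(a)],[np.sin(a),np.cos(a)]])
pz=lambda x,y,z:((proj(c,[*(R@(x,y)+O),z])-[215,150])*5).round()
for g in (.9,1.0,1.1,1.22):
    s=.733-g; lf=lambda x,z:(38+x*np.cos(g)+z*np.sin(g),0,40-x*np.sin(g)+z*np.cos(g))
    print(g,"railfar",pz(38+55*np.cos(s),40,40+55*np.sin(s)),"railnear",pz(38+55*np.cos(s),-200,40+55*np.sin(s)),"leaf",pz(*lf(-42,-10)),pz(*lf(-42,8)))
print("hinge",pz(38,0,40),"lane corner",pz(25,-230,28),pz(-25,-230,28))
E
```

```text
0.9 railfar [674. 268.] railnear [287. 567.] leaf [468. 159.] [492. 155.]
1.0 railfar [671. 275.] railnear [285. 575.] leaf [473. 157.] [499. 156.]
1.1 railfar [667. 282.] railnear [283. 581.] leaf [479. 155.] [506. 158.]
1.22 railfar [662. 288.] railnear [279. 586.] leaf [486. 154.] [514. 161.]
hinge [523. 239.] lane corner [119. 525.] [ 40. 461.]
```

View pics/t2.png

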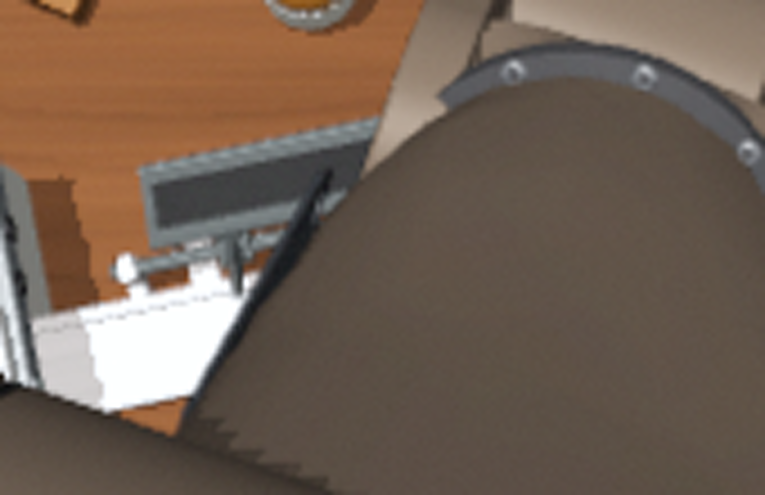

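```bash
python3 -m handwheel '[{"hand":0.066,"x":0,"y":0,"z":-0.002,"spin":0},{"hand":0.066,"x":0,"y":0,"z":-0.002,"spin":0},{"hand":0.066,"x":0,"y":0,"z":-0.002,"spin":0},{"hand":0.066,"x":-0.001,"y":0.005,"z":-0.002,"spin":0},{"hand":0.066,"x":-0.002,"y":0.010,"z":-0.002,"spin":0},{"hand":0.066,"x":-0.003,"y":0.015,"z":-0.002,"spin":0},{"hand":0.066,"x":-0.004,"y":0.020,"z":-0.002,"spin":0},{"hand":0.066,"x":-0.005,"y":0.025,"z":-0.002,"spin":0},{"hand":0.066,"x":-0.006,"y":0.030,"z":-0.002,"spin":0},{"hand":0.066,"x":-0.007,"y":0.035,"z":-0.002,"spin":0},{"hand":0.066,"x":-0.008,"y":0.040,"z":-0.002,"spin":0}]'
python3 - <<'E'
from h import *
c=read_camera("scene"); save(c,"s3",(215,150,365,265),5)
E
```

```text
t: 3.82
eef_pos: [543.0, -87.2, 39.7]
tcp_rot: [3.141, -0.0, 0.192]
ft_force: [1.4, -1.7, 1.3]
opening: 0.695
```

View pics/s3.png

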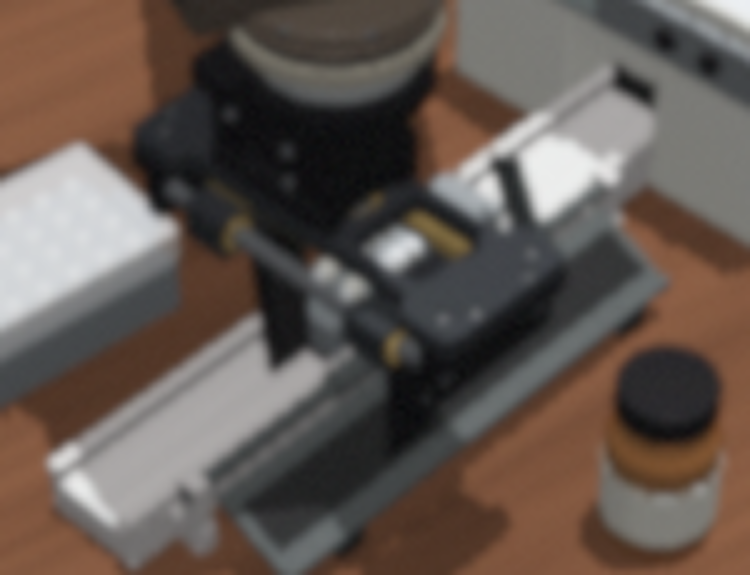

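The rack is moving with the finger behind it, and its front is just under the raised leaf at (510,185). I'll keep pushing.

```bash
python3 -m handwheel '[{"hand":0.066,"x":-0.001,"y":0.005,"z":0,"spin":0},{"hand":0.066,"x":-0.002,"y":0.010,"z":0,"spin":0},{"hand":0.066,"x":-0.003,"y":0.015,"z":0,"spin":0},{"hand":0.066,"x":-0.004,"y":0.020,"z":0,"spin":0},{"hand":0.066,"x":-0.005,"y":0.025,"z":0,"spin":0},{"hand":0.066,"x":-0.006,"y":0.030,"z":0,"spin":0},{"hand":0.066,"x":-0.007,"y":0.035,"z":0,"spin":0},{"hand":0.066,"x":-0.008,"y":0.040,"z":0,"spin":0},{"hand":0.066,"x":-0.009,"y":0.045,"z":0,"spin":0},{"hand":0.066,"x":-0.010,"y":0.050,"z":0,"spin":0},{"hand":0.066,"x":-0.011,"y":0.055,"z":0,"spin":0},{"hand":0.066,"x":-0.012,"y":0.060,"z":0,"spin":0},{"hand":0.066,"x":-0.013,"y":0.065,"z":0,"spin":0},{"hand":0.066,"x":-0.014,"y":0.070,"z":0,"spin":0},{"hand":0.066,"x":-0.015,"y":0.075,"z":0,"spin":0},{"hand":0.066,"x":-0.016,"y":0.080,"z":0,"spin":0},{"hand":0.066,"x":-0.017,"y":0.085,"z":0,"spin":0},{"hand":0.066,"x":-0.018,"y":0.090,"z":0,"spin":0},{"hand":0.066,"x":-0.019,"y":0.095,"z":0,"spin":0},{"hand":0.066,"x":-0.020,"y":0.100,"z":0,"spin":0}]'
```

```text
t: 5.53
eef_pos: [522.9, 12.7, 39.7]
tcp_rot: [3.142, -0.0, 0.192]
ft_force: [1.5, -3.5, 1.7]
opening: 0.696
```

```bash
python3 -m handwheel '[{"hand":0.066,"x":0,"y":0.002,"z":0,"spin":0},{"hand":0.066,"x":-0.001,"y":0.004,"z":0,"spin":0},{"hand":0.066,"x":-0.001,"y":0.006,"z":0,"spin":0},{"hand":0.066,"x":-0.002,"y":0.008,"z":0,"spin":0},{"hand":0.066,"x":-0.002,"y":0.010,"z":0,"spin":0},{"hand":0.066,"x":-0.002,"y":0.010,"z":0,"spin":0}]'; python3 -m handwheel '[{"hand":0.066,"x":0,"y":0.001,"z":0,"spin":0},{"hand":0.066,"x":0,"y":0.002,"z":0,"spin":0},{"hand":0.066,"x":0,"y":0.002,"z":0,"spin":0}]'
python3 - <<'E'
from h import *
c=read_camera("scene"); save(c,"s4",(215,150,365,265),5)
E
```

```text
t: 6.03
eef_pos: [520.9, 22.5, 39.6]
tcp_rot: [-3.141, 0.0, 0.192]
ft_force: [-0.1, -0.5, 1.3]
opening: 0.692
t: 6.28
eef_pos: [521.0, 24.4, 39.6]
tcp_rot: [-3.142, 0.0, 0.192]
ft_force: [1.0, -0.8, 1.7]
opening: 0.694
```

View pics/s4.png

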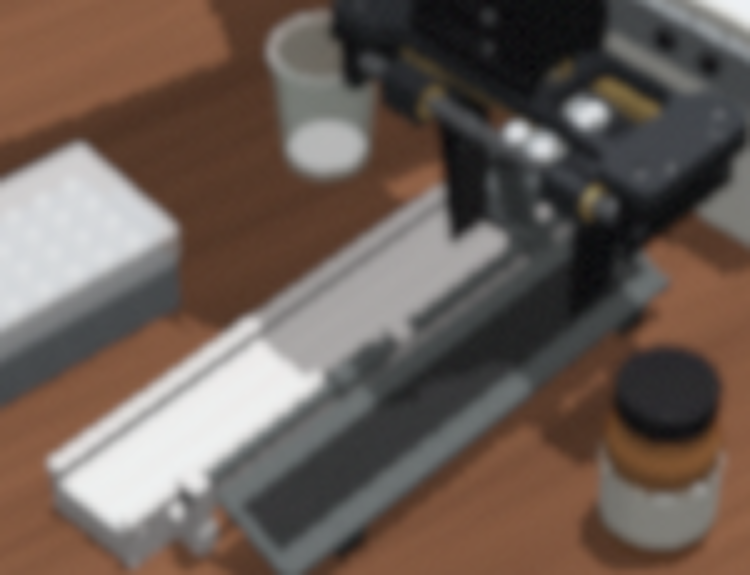

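The finger is still behind the rack with the gate held, and there is no sign of the stop yet. I'll creep on in small steps.

```bash
python3 -m handwheel '[{"hand":0.066,"x":0,"y":0.001,"z":0,"spin":0},{"hand":0.066,"x":0,"y":0.002,"z":0,"spin":0},{"hand":0.066,"x":0,"y":0.002,"z":0,"spin":0}]';  python3 -m handwheel '[{"hand":0.066,"x":0,"y":0.001,"z":0,"spin":0},{"hand":0.066,"x":0,"y":0.001,"z":0,"spin":0},{"hand":0.066,"x":0,"y":0.001,"z":0,"spin":0}]'
```

```text
t: 6.58
eef_pos: [521.0, 26.4, 39.6]
tcp_rot: [-3.142, -0.0, 0.192]
ft_force: [1.1, -1.3, 0.5]
opening: 0.694
t: 6.83
eef_pos: [521.0, 27.4, 39.7]
tcp_rot: [-3.142, -0.0, 0.192]
ft_force: [1.1, -0.1, 0.2]
opening: 0.692
```

```bash
python3 -m handwheel '[{"hand":0.066,"x":0,"y":0.001,"z":0,"spin":0},{"hand":0.066,"x":0,"y":0.001,"z":0,"spin":0},{"hand":0.066,"x":0,"y":0.001,"z":0,"spin":0}]';  python3 -m handwheel '[{"hand":0.066,"x":0,"y":0.001,"z":0,"spin":0},{"hand":0.066,"x":0,"y":0.001,"z":0,"spin":0},{"hand":0.066,"x":0,"y":0.001,"z":0,"spin":0}]'
```

```text
t: 7.08
eef_pos: [521.1, 27.9, 39.7]
tcp_rot: [3.141, -0.0, 0.193]
ft_force: [0.7, -6.3, 0.9]
opening: 0.697
t: 7.33
eef_pos: [521.4, 28.1, 39.8]
tcp_rot: [3.14, -0.001, 0.194]
ft_force: [1.2, -13.3, 1.3]
opening: 0.699
```

The force jumped to 13 N at lane y of about 13 mm, so the rack is home. Now I'll draw back along the rail with the gate still held, then lift.

```bash
python3 -m handwheel '[{"hand":0.066,"x":0,"y":-0.003,"z":0,"spin":0},{"hand":0.066,"x":0.001,"y":-0.008,"z":0,"spin":0},{"hand":0.066,"x":0.003,"y":-0.016,"z":0,"spin":0},{"hand":0.066,"x":0.005,"y":-0.024,"z":0,"spin":0},{"hand":0.066,"x":0.007,"y":-0.034,"z":0,"spin":0},{"hand":0.066,"x":0.009,"y":-0.046,"z":0,"spin":0},{"hand":0.066,"x":0.012,"y":-0.060,"z":0,"spin":0},{"hand":0.066,"x":0.012,"y":-0.060,"z":0,"spin":0},{"hand":0.066,"x":0.012,"y":-0.060,"z":0.01,"spin":0},{"hand":0.066,"x":0.012,"y":-0.060,"z":0.02,"spin":0},{"hand":0.066,"x":0.012,"y":-0.060,"z":0.03,"spin":0},{"hand":0.066,"x":0.012,"y":-0.060,"z":0.04,"spin":0},{"hand":0.066,"x":0.012,"y":-0.060,"z":0.06,"spin":0},{"hand":0.066,"x":0.012,"y":-0.060,"z":0.09,"spin":0},{"hand":0.066,"x":0.012,"y":-0.060,"z":0.12,"spin":0},{"hand":0.066,"x":0.012,"y":-0.060,"z":0.16,"spin":0}]'
python3 -m handwheel '[{"hand":0.066,"x":0.03,"y":-0.03,"z":0,"spin":0},{"hand":0.066,"x":0.05,"y":-0.06,"z":0,"spin":0},{"hand":0.066,"x":0.06,"y":-0.10,"z":0,"spin":0},{"hand":0.066,"x":0.06,"y":-0.14,"z":0,"spin":0},{"hand":0.066,"x":0.06,"y":-0.18,"z":0,"spin":0},{"hand":0.066,"x":0.06,"y":-0.20,"z":0,"spin":0},{"hand":0.066,"x":0.06,"y":-0.20,"z":0,"spin":0},{"hand":0.066,"x":0.06,"y":-0.20,"z":0,"spin":0},{"hand":0.066,"x":0.06,"y":-0.20,"z":0,"spin":0},{"hand":0.066,"x":0.06,"y":-0.20,"z":0,"spin":0}]'
python3 - <<'E'
from h import *
c=read_camera("scene"); save(c,"s5",(215,150,365,265),5)
c=read_camera("top"); save(c,"t5",(190,120,360,290),3.5)
E
```

```text
t: 8.67
eef_pos: [531.9, -30.1, 200.8]
tcp_rot: [-3.141, 0.002, 0.193]
ft_force: [1.1, 0.5, 0.3]
opening: 0.696
t: 9.5
eef_pos: [593.1, -229.2, 200.2]
tcp_rot: [3.142, -0.0, 0.194]
ft_force: [0.1, 0.2, 0.1]
opening: 0.695
```

View pics/s5.png

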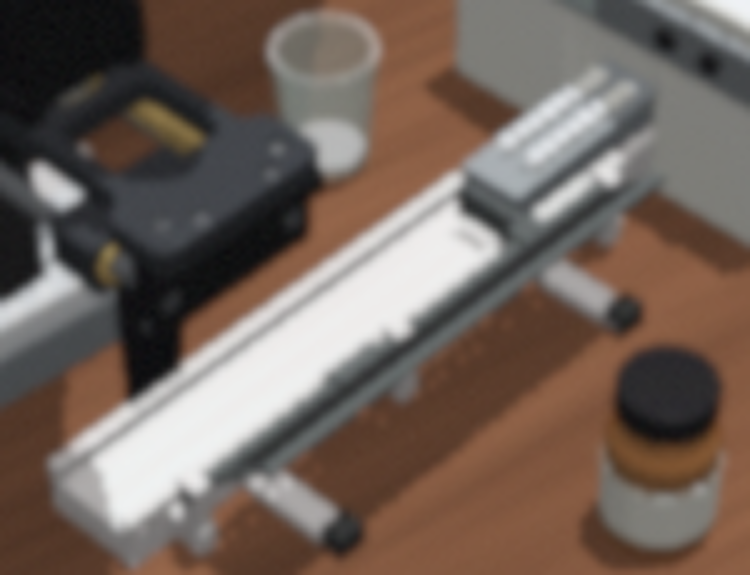

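View pics/t5.png

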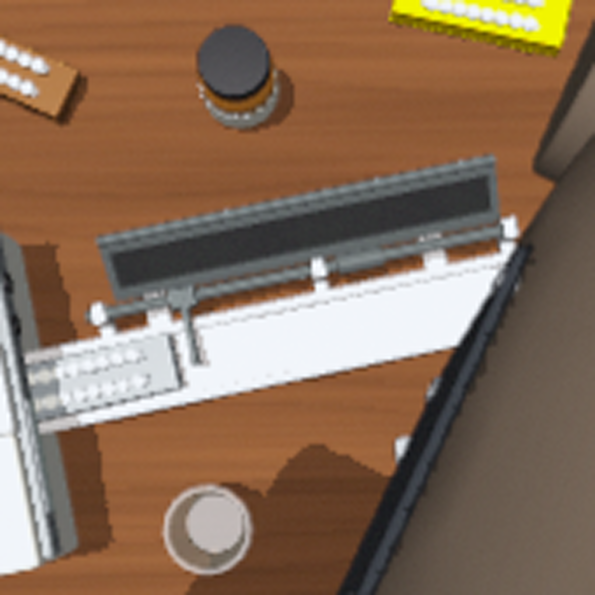

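The rack sits in the tunnel with its rear edge at (180,360). The shut leaf is at (195,340), with a gap of about 10 mm between them. The rail is back in its rest position, the jar and beaker haven't moved, and the hand is clear, so I'm handing in.

```bash
python3 -c "
from h import *
c=read_camera('top');O=np.array([482.1,17.4]);a=.192;R=np.array([[np.cos(a),-np.sin(a)],[np.sin(a),np.cos(a)]])
print('rear lane xy',R.T@(ray(c,190+178/3.5,120+360/3.5,44)[:2]-O), np.abs(state()['qvel']).max())
print(job_done())"
```

```text
rear lane xy [0.13408888 9.82624622] 0.004874733029632411
the job is handed in; nothing more can be done
None
```

The rack is in the reader against the stop, the gate has dropped shut behind it, and I handed the job in at about 9.6 s of the 45 s. No verdict was reported.

**What I did:** One fingertip pressed the rail down and held the gate open. The other pushed the rack about 145 mm along the lane. At a lane y of about 13 mm the push force rose to 13 N, which I took as the stop. I then drew back about 60 mm along the rail with the gate still held, lifted off, and moved the hand clear.

**Last checks:**
- **Rack:** the top camera put its rear end at lane y of about 10 mm. The fingertip reading was 13 mm. The two differ by about 3 mm, roughly what calibration and hand-picked pixels allow, and both are past the required 6 mm.
- **Gate:** the leaf looked shut and the rail was back in its rest position, with a gap of about 10 mm between leaf and rack. I judged this by eye and did not measure the final angle.
- **Opening angle while pushing:** I never measured this directly. I estimated about 1.1 to 1.15 rad from the fingertip height and position. One camera cross-check was ambiguous, and one of its readings was as low as 0.96 rad, so I pressed 2 mm deeper before pushing.
- **Bystanders and hand:** the jar and beaker looked unmoved. The tip box was hidden by the arm in the last top picture, though it stood in place in the mid-push views. The hand was touching nothing (about 0.2 N on the wrist, within sensor noise).

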